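# Tip the welding die onto its back and seat it in the tray corner

### The job

Push the tall welding die over so that it lies on its plain back with the raised rim facing up. Then slide it along the feed tray, clear of the fence, until it is pressed firmly against the end stop, and after that slide it sideways until it is pressed firmly against the fence, so that it ends squarely seated in the corner, touching both. Do not ram it into either stop, and leave the low blank and everything else on the bench as they are.

Things in the scene. Friction and masses are not known exactly. Their poses are not given: they have to be found in the camera images.
- die_centre (a point): Centre of the welding die: half-way up and in the middle of its 40 mm thickness (rim not counted), so 65 mm above the tray's top when the die stands and 20 mm when it lies on its back. Axes: z from foot to top, y out of the rimmed face (-y out of the plain back), x along the 90 mm width.
- die: The welding die: dark wooden block 90 mm wide, 40 thick, 130 tall, about 0.6 kg, standing on its small end. One broad face has a raised rectangular brass rim (70 x 108 mm, bars 6 mm wide, 6 mm proud); the other is its plain back, which at the start faces the end stop within 0.45 rad. Origin at the centre of its foot, axes as die_centre.
- tray: Fixed aluminium feed tray: plate 300 mm (x, from -145 to +155) by 480 mm (y), 8 mm thick. Origin on the bench under its middle; top 8 mm above the bench; z up. Its +y end has the end stop, its +x side the fence. A die seated in the corner, long side along tray y, has its centre at tray x = 85, y = 135 mm.
- end_stop: Fixed steel bar across the tray near its +y end: 270 mm long (along tray x), 20 thick, 25 high above the tray's top. Origin on the tray's top at the middle of its working face, which looks to tray -y and lies at tray y = 200 mm (x = -5 mm). Axes as the tray's.
- fence: Fixed steel bar along the tray's +x side, making a corner with the end stop: 100 mm long (tray y = 95 to 195 mm), 20 thick, 25 high above the tray's top. Origin on the tray's top at the middle of its working face, which looks to tray -x and lies at tray x = 130 mm. Axes as the tray's.
- blank: Bystander: a low plain former of the same dark wood, without rim, 90 x 40 mm and only 70 mm tall, standing on the tray beside the die about 125 mm away from it (to either side along tray x). Origin at the centre of its foot, z up.
- gauge: Bystander: small brass gauge block 30 x 20 x 15 mm lying on the tray at its -y end, behind the die and the blank. Origin under its centre.
- bottle: Bystander: clear water bottle, 64 mm across, 200 mm tall, on the bench to the left of the tray. Origin at its foot.
- case_a: Bystander: open clear case 150 x 110 x 40 mm with black edges, on the bench left of the robot. Origin under its centre.
- case_b: Bystander: open clear case 150 x 110 x 40 mm with black edges, on the bench right of the tray. Origin under its centre.
- tape: Bystander: roll of tape lying flat, 90 mm across, 24 mm tall, right of the tray. Origin under its centre.
- driver: Bystander: screwdriver lying on the bench beyond the tray.
- spanner: Bystander: spanner lying on the bench to the left, beyond the tray.
Things that resemble listed ones, but are neither listed nor needed, are in the scene too. Leave any green or pink look-alike of the die alone.

How it is judged:
On the way, in this order (a step that is already met when the one before it is completed fails the run):
1. the die lies flat on its back on the tray, rim up (within 0.06 rad) (angle between die's own y axis and vertical below 0.06 rad and z of die_centre in the frame of tray below 0.033 m), for 0.2 s.
2. the die, still rim up, is pressed against the end stop with more than 2 N (all of step 1 and contact force between die and end_stop above 2 N), for 0.05 s.
3. the die, still rim up, is pressed against the fence with more than 2 N (all of step 1 and contact force between die and fence above 2 N), for 0.05 s.
At the end, for the whole second after the job is handed in: The die lies on its back on the tray, rim up (within 0.06 rad), its long side along the fence (square within 0.04 rad), its centre within 3 mm of touching both the end stop and the fence, at rest and released (all of step 1 and x of die_centre in the frame of tray between 0.082 and 0.088 m and y of die_centre in the frame of tray between 0.132 and 0.138 m and angle between the z axis of die and the y axis of tray, either way round below 0.04 rad and linear speed of die below 0.01 m/s and contact force between die and the fingers below 0.1 N).
It fails at once if the die is rammed into a stop (more than 50 N) (contact force between die and end_stop above 50 N or contact force between die and fence above 50 N).
It fails at once if the low blank is knocked over or shifted by more than 20 mm (angle between blank's own z axis and vertical above 0.3 rad or distance of blank from where it was at the start of the episode above 0.02 m).
It fails at once if another thing on the bench is shifted by more than 30 mm (distance of any of bottle, case_a, case_b, tape, driver, spanner, gauge from where it was at the start of the episode above 0.03 m).
It also fails if it takes over 72 s, if anything falls off the work surface, if the arm or the gripper's body presses on something with over 40 N, if the wrist force passes 120 N, or if a joint passes its speed limit or range.

### The arm

A 6-joint arm with a two-finger parallel gripper is mounted at the origin on the work surface. World frame = base frame: x ahead of the robot, y to its left, z up, the work surface at z = 0. Lengths are in m, angles in rad, forces in N, time in s.
With the tool pointing down it reaches from about 0.25 to 0.725 m from the base axis. Payload 4 kg.
Tool frame: the origin (TCP) lies on the centre line of the jaws, within the pads' length; the fingertips stand 11 mm ahead of it and the grasp point (between the pads) lies 8 mm behind it; z points along the fingers, x is the direction in which the jaws open and shut, and the axes are right-handed (so a half turn about z gives the same grasp; the last joint's range is limited). The gripper opens to 85 mm and grips with 20 to 120 N. Pads are 22 mm wide; open, the fingers measure 114 mm over their backs; the gripper's body (76 mm by 85 mm) begins 54 mm behind the grasp point. The pads swing forward as they close: fully open they stand 13 mm farther back than shut.
Start: joints at [1.202, 0.241, 0.005, 1.335, 0, 1.571], TCP at [0.18, 0.466, 0.242] pointing down, gripper open.
Joint ranges: [-2.72, 2.72], [-1.05, 1.87], [-1.09, 1.28], [-1.99, 2.15], [-1.42, 1.44], [-3.14, 3.14]. Speed limits (rad/s): [2.79, 2.79, 3.14, 3.14, 3.14, 3.14].

### API

Orientations are given as a unit quaternion [x, y, z, w].
In Python, from workcell import bot, viewer, order gives the robot as it stands. The module is installed in compiled form; this text tells all that it offers.
- The arm moves only by the tool send_rows, never from a script. Its argument "increments" is a list that holds one entry, the list of rows, each a list of 4 numbers: the shift along the tool's x, y, z in m, then the turn about the tool's z in degrees. A call has exactly 8 rows; each row shifts and turns the pose as measured when the row begins, along the tool's axes as they then stand; what a row does not reach is not made up. A row lasts 1/10 s, in which the tool goes at most 50 mm and 8.59 degrees, less where a joint would pass 70% of its speed; a pose out of reach is approached as far as the arm can. A call is refused whole if a number of a shift passes 0.05 or a number of a turn 8.59, either way. A call with a gripper value outside its range is refused whole. "hand" is the closure, from -1 (fully open) to 1 (shut), so that 0 is half open, set as the call begins (left out, the last holds). The fingers move at their own pace and stop on an object; the grip force is fixed at half the most. Time passes only in rows, so rows that do not move let the fingers close, or fill a call up. It gives the time, the measured TCP pose, the force and the opening at its end, in the units of the state.
- bot.get_obs(): the state, without advancing time (a new reading comes with each control period).
- viewer.camera(name): name is "side" or "top" or "wrist"; returns a dict with "image" (420x560x3 uint8, red, green, blue), "range_z" (420x560 float32, m along the optical axis (not along the pixel's ray), 0 where there is no reading), "camera_matrix" (3x3 intrinsics, pixels), "eye" and "rotation" of the camera in the world. Camera axes: x right, y down, z forward; pixel columns grow to the right and rows downward; lengths in m; the calibration is good to about 2 mm. The wrist camera is an equidistant fisheye: a pixel r from the principal point sees the ray r / f radians off the axis. A picture is of the moment at which its call begins.
- order.job_done(): hands the job in, once; it reports no verdict.
The state is a dict: "clock": time; "joint_pos": joint angles; "joint_vel": joint speeds; "tau": joint torques, N m; "eef_pos": TCP position; "tool_rot": TCP orientation; "ft_force": force on the tool from outside, world axes, zero at the start; "ft_torque": the same for the moment, N m; "grip_width": finger opening in m.
Only numpy, scipy, OpenCV 4.12 (cv2) and the standard library are available. Lean on these libraries where they do the work, as an engineer would, in place of code of your own. Each camera call takes 0.05 s, during which the arm holds its last target.

## Working session

There is one attempt and no reset: what is moved stays moved. The work goes in short steps, Python scripts to look and compute and a tool call to move; the robot and the scene stay as the last step left them, time stands still between calls to the robot, and variables do not carry over. Pictures are saved under pics/ and viewed, and the job is handed in when it is done.

Besides the shell and the picture viewer there is one more tool, called after ">>>" as a command line: name --argument value ..., lists and objects as JSON in quotes. send_rows: Moves the arm, as the interface text tells. Its arguments: {"type":"object","properties":{"increments":{"type":"array","items":{"type":"array","items":{"type":"array","items":{"type":"number"}}}},"hand":{"type":"number"}},"required":["increments"]}

```bash
mkdir -p pics; python3 - <<'E'
from workcell import bot, viewer
import cv2,numpy as np,pickle
o=bot.get_obs(); print({k:np.round(v,3) for k,v in o.items()})
d={}
for n in ["side","top","wrist"]:
    c=viewer.camera(n); d[n]=c
    cv2.imwrite(f"pics/a_{n}.png",c["image"][:,:,::-1])
    print(n,c["camera_matrix"].round(1).tolist(),np.round(c["eye"],3),np.round(c["rotation"],3).tolist())
pickle.dump(d,open("a.pkl","wb"))
E
```

```text
{'clock': np.float64(0.0), 'joint_pos': array([1.202, 0.241, 0.004, 1.335, 0.   , 1.571]), 'joint_vel': array([ 0.   ,  0.   , -0.002,  0.001, -0.001,  0.002]), 'tau': array([ 1.0000e-03, -3.7232e+01,  2.5241e+01,  1.7000e-02,  0.0000e+00,
       -0.0000e+00]), 'eef_pos': array([0.18 , 0.466, 0.241]), 'tool_rot': array([ 0.825,  0.565, -0.001,  0.001]), 'ft_force': array([-0.337,  0.608, -0.08 ]), 'ft_torque': array([ 0.021,  0.004, -0.012]), 'grip_width': np.float64(0.085)}
side [[406.5, 0.0, 276.8], [0.0, 406.5, 210.9], [0.0, 0.0, 1.0]] [ 0.107 -0.771  0.742] [0.865, -0.216, 0.107, -0.441]
top [[505.7, 0.0, 278.4], [0.0, 505.7, 207.3], [0.0, 0.0, 1.0]] [0.331 0.025 1.34 ] [0.711, -0.699, 0.059, -0.047]
wrist [[325.2, 0.0, 278.3], [0.0, 325.2, 213.8], [0.0, 0.0, 1.0]] [0.118 0.49  0.374] [0.817, 0.561, 0.075, 0.111]
```

View pics/a_top.png

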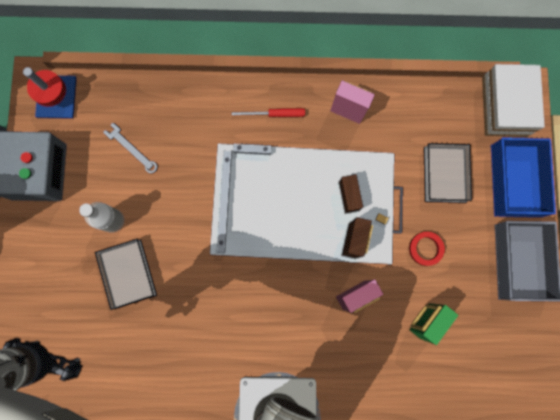

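View pics/a_side.png

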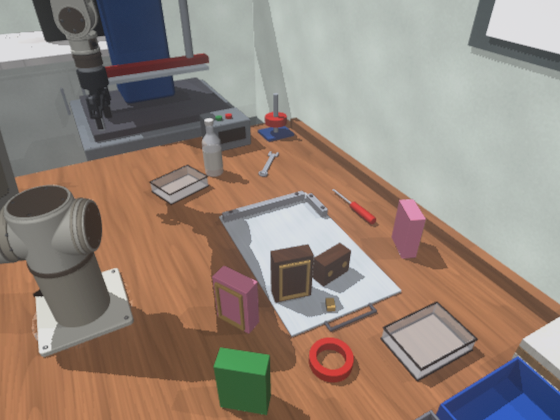

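View pics/a_wrist.png

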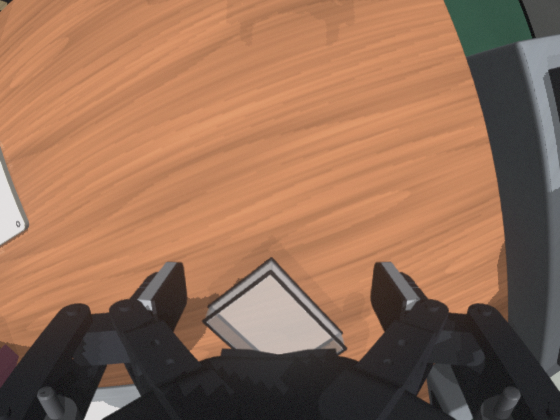

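The top view shows the tray at cols 212-394, rows 145-263, with the end stop on the left (col ~222) and the fence at the top left (cols 235-270, row 149). 

What could be taken for the die:
- dark rimmed block: top (357,238), side (290,275)
- low dark blank: top (351,194), side (332,265)
- pink blocks: side (235,298) and (407,228)
- green block: side (243,378)

I choose the tall dark block with the brass rim. Next come a close crop and the measurements.

```bash
cat > h.py <<'E'
import numpy as np,cv2
def ray_plane(c,px,z):
    K=c["camera_matrix"];px=np.atleast_2d(px).astype(float)
    d=np.c_[(px[:,0]-K[0,2])/K[0,0],(px[:,1]-K[1,2])/K[1,1],np.ones(len(px))]@np.array(c["rotation"]).reshape(3,3).T
    e=np.array(c["eye"]);t=(z-e[2])/d[:,2]
    return e+d*t[:,None]
def cloud(c):
    K=c["camera_matrix"];Z=c["range_z"];v,u=np.mgrid[:Z.shape[0],:Z.shape[1]]
    P=np.stack([(u-K[0,2])/K[0,0]*Z,(v-K[1,2])/K[1,1]*Z,Z],-1)@np.array(c["rotation"]).reshape(3,3).T+np.array(c["eye"])
    P[Z==0]=np.nan
    return P
E
python3 - <<'E'
import pickle,cv2,numpy as np
from h import *
d=pickle.load(open("a.pkl","rb"))
s=d["side"];t=d["top"]
a=cv2.resize(s["image"][225:325,230:400][:,:,::-1],None,fx=4,fy=4,interpolation=2)
cv2.imwrite("pics/b_side.png",a)
b=cv2.resize(t["image"][135:275,200:410][:,:,::-1],None,fx=3.8,fy=3.8,interpolation=2)
cv2.imwrite("pics/b_top.png",b)
P=cloud(t); print(np.array(t["rotation"]).shape)
H=P[...,2]
# tray plate mask: z 4..14mm, grey bright
hsv=cv2.cvtColor(t["image"],cv2.COLOR_RGB2HSV)
m=((hsv[...,1]<60)&(hsv[...,2]>120)).astype(np.uint8)
n,l,st,ce=cv2.connectedComponentsWithStats(m)
for i in range(1,n):
    if st[i,4]>300: print(i,st[i],ce[i].round(1))
print("tray z",np.nanmedian(H[190:230,250:330]))
# steel
for (u,v) in [(223,200),(255,150),(351,180),(357,225),(352,232),(360,240)]: print(u,v,P[v,u].round(4),t["image"][v,u])
# dark wood high
for lo,hi,nm in [(0.125,0.15,"die"),(0.065,0.09,"blank")]:
    m=((H>lo)&(H<hi)); m[:,:330]=0;m[:,400:]=0;m[:160]=0;m[262:]=0
    m=m.astype(np.uint8);n,l,st,ce=cv2.connectedComponentsWithStats(m);i=1+np.argmax(st[1:,4]);
    q=P[l==i]; r=cv2.minAreaRect((q[:,:2]*1000).astype(np.float32)); print(nm,st[i],r,np.median(q[:,2]),cv2.boxPoints(r).round(1).tolist())
E
```

```text
Traceback (most recent call last):
  File "h.py", line 9, in cloud
    P=np.stack([(u-K[0,2])/K[0,0]*Z,(v-K[1,2])/K[1,1]*Z,Z],-1)@np.array(c["rotation"]).reshape(3,3).T+np.array(c["eye"])
                                                               ~~~~~~~~~~~~~~~~~~~~~~~~~~~~~~~^^^^^
ValueError: cannot reshape array of size 4 into shape (3,3)
```

View pics/b_side.png

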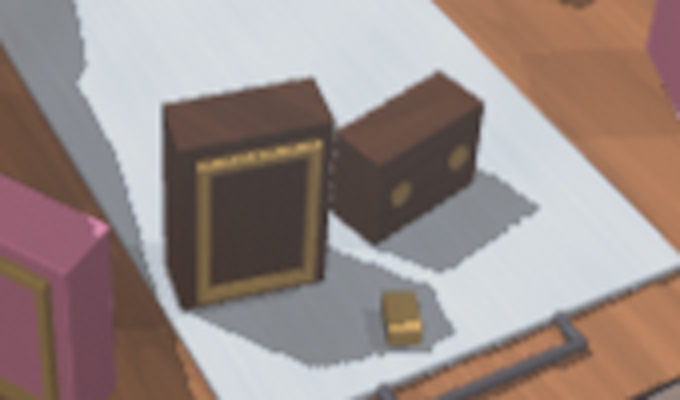

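View pics/b_top.png

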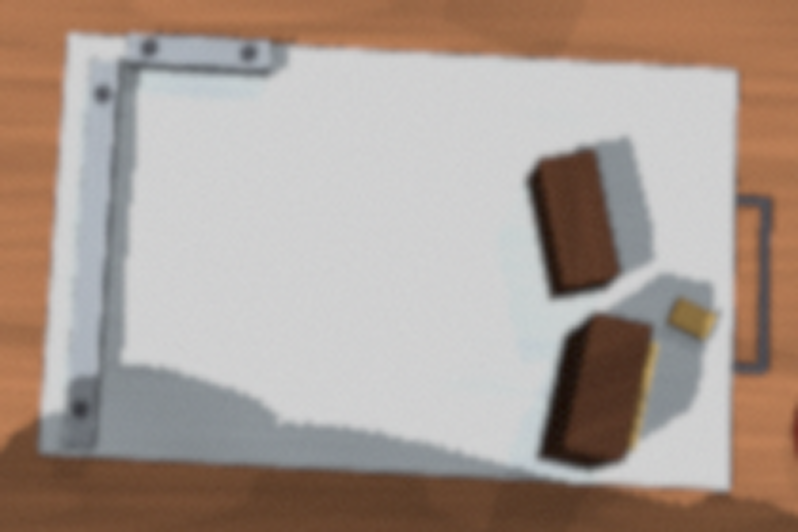

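The crops confirm the choice. The tall dark block shows its brass rim towards the camera, away from the end stop. The low blank has two studs, and the gauge sits behind them. The rotation is given as a quaternion, so I'll fix that.

```bash
sed -i 's/np.array(c\["rotation"\]).reshape(3,3)/Ro.from_quat(c["rotation"]).as_matrix()/; 1a from scipy.spatial.transform import Rotation as Ro' h.py
python3 - <<'E'
import pickle,cv2,numpy as np
from h import *
d=pickle.load(open("a.pkl","rb"))
s=d["side"];t=d["top"]
P=cloud(t);H=P[...,2]
print("tray z",np.nanmedian(H[190:230,250:330]),"bench",np.nanmedian(H[290:310,200:260]))
hsv=cv2.cvtColor(t["image"],cv2.COLOR_RGB2HSV)
m=((hsv[...,1]<60)&(hsv[...,2]>90)).astype(np.uint8); m[:,:195]=0;m[:,400:]=0;m[:135]=0;m[270:]=0
n,l,st,ce=cv2.connectedComponentsWithStats(m);i=1+np.argmax(st[1:,4]);print(st[i])
v,u=np.nonzero(l==i); q=ray_plane(t,np.c_[u,v],.008); r=cv2.minAreaRect((q[:,:2]*1000).astype(np.float32));print("tray",r,cv2.boxPoints(r).round(1).tolist())
for lo,hi,nm in [(0.125,0.155,"die"),(0.065,0.095,"blank"),(0.028,0.04,"bars")]:
    m=((H>lo)&(H<hi)); 
    x0,x1=(330,400) if nm!="bars" else (200,290)
    m[:,:x0]=0;m[:,x1:]=0;m[:140]=0;m[262:]=0
    m=m.astype(np.uint8);n,l,st,ce=cv2.connectedComponentsWithStats(m)
    for i in range(1,n):
      if st[i,4]<40: continue
      q=P[l==i]; r=cv2.minAreaRect((q[:,:2]*1000).astype(np.float32)); print(nm,st[i],[np.round(k,1) for k in r],np.median(q[:,2]),cv2.boxPoints(r).round(1).tolist())
# manual corners from crop: (crop/3.8+offset)
def cr(p): p=np.array(p,float);return p/3.8+[200-.4,135-.4]
print("tray corners",ray_plane(t,cr([[69,33],[738,69],[729,488],[41,455]]),.008).round(4).tolist())
print("endstop inner top edge",ray_plane(t,cr([[120,65],[97,445]]),.033).round(4).tolist())
print("fence inner top edge",ray_plane(t,cr([[125,65],[270,73]]),.033).round(4).tolist())
print("die top",ray_plane(t,cr([[598,315],[652,326],[633,453],[590,466],[578,455]]),.138).round(4).tolist())
print("blank top",ray_plane(t,cr([[541,160],[595,149],[618,273],[565,290]]),.078).round(4).tolist())
E
```

```text
tray z 0.00750955479342319 bench -0.00038590819680384136
[  210   144   190   121 18546]
tray ((548.022705078125, -69.45059204101562), (498.61541748046875, 305.2797546386719), 87.93516540527344) [[386.5, -313.1000061035156], [691.5999755859375, -324.1000061035156], [709.5, 174.1999969482422], [404.5, 185.1999969482422]]
die [348 217  25  40 699] [array([ 446.7, -191.9]), array([46.5, 90.9]), np.float64(77.6)] 0.1373750311568258 [[397.29998779296875, -204.8000030517578], [486.1000061035156, -224.3000030517578], [496.1000061035156, -178.89999389648438], [407.29998779296875, -159.39999389648438]]
blank [341 174  23  37 573] [array([ 566.1, -180.8]), array([90.3, 40.7]), np.float64(11.2)] 0.07749812346936036 [[517.9000244140625, -169.5], [525.7999877929688, -209.5], [614.2999877929688, -192.0], [606.4000244140625, -152.10000610351562]]
blank [344 220  15  38  72] [array([ 444.4, -170.6]), array([93.6, 31.1]), np.float64(8.5)] 0.08099622388835248 [[395.79998779296875, -162.10000610351562], [400.3999938964844, -192.89999389648438], [493.0, -179.10000610351562], [488.3999938964844, -148.300
[... 336 characters left out ...]
.8, 269.8]), np.float64(87.9)] 0.032690319307880356 [[409.6000061035156, 143.5], [679.2000122070312, 133.89999389648438], [680.0, 154.60000610351562], [410.29998779296875, 164.3000030517578]]
tray corners [[0.7056, 0.1726, 0.008], [0.6891, -0.3063, 0.008], [0.3904, -0.2946, 0.008], [0.405, 0.1816, 0.008]]
endstop inner top edge [[0.6762, 0.1335, 0.033], [0.411, 0.141, 0.033]]
fence inner top edge [[0.6763, 0.13, 0.033], [0.6727, 0.0286, 0.033]]
die top [[0.4922, -0.1821, 0.138], [0.4858, -0.2163, 0.138], [0.4054, -0.2035, 0.138], [0.3968, -0.1764, 0.138], [0.4036, -0.169, 0.138]]
blank top [[0.6046, -0.1548, 0.078], [0.6129, -0.1912, 0.078], [0.5287, -0.206, 0.078], [0.5166, -0.1706, 0.078]]
```

```bash
cat >> h.py <<'E'
TO=np.array([.5421,-.0608]); TA=np.deg2rad(-2.05)
def w2t(p): p=np.asarray(p)[...,:2]-TO; c,s=np.cos(TA),np.sin(TA); return np.stack([p[...,0]*c+p[...,1]*s,-p[...,0]*s+p[...,1]*c],-1)
def t2w(p): p=np.asarray(p); c,s=np.cos(TA),np.sin(TA); return np.stack([p[...,0]*c-p[...,1]*s,p[...,0]*s+p[...,1]*c],-1)+TO
def state():
    from workcell import bot
    o=bot.get_obs();R=Ro.from_quat(o["tool_rot"]).as_matrix()
    print("t",o["clock"],"tcp",o["eef_pos"].round(4),"tray",w2t(o["eef_pos"]).round(4),"toolx yaw",np.rad2deg(np.arctan2(R[1,0],R[0,0])).round(2),"F",o["ft_force"].round(2),"w",o["grip_width"].round(4),"q",o["joint_pos"].round(2))
    return o,R
def to(x,y,z,tray=False):
    o,R=state()
    if tray: x,y=t2w([x,y])
    print("tool shift mm",(R.T@(np.array([x,y,z])-o["eef_pos"])*1000).round(1))
E
python3 - <<'E'
import pickle
from h import *
d=pickle.load(open("a.pkl","rb"))
for n in ["top","side"]:
    t=d[n];P=cloud(t);H=P[...,2];I=t["image"].astype(int)
    hsv=cv2.cvtColor(t["image"],cv2.COLOR_RGB2HSV)
    m=(abs(H-.1375)<.006)&(P[...,0]>.38)&(P[...,0]<.52)&(P[...,1]<-.14)&(P[...,1]>-.25)
    brass=m&(I[...,0]-I[...,2]>60)
    for nm,mm in (("all",m),("wood",m&~brass),("brass",brass)):
        q=P[mm]; 
        if len(q)<5: continue
        r=cv2.minAreaRect((q[:,:2]*1000).astype(np.float32)); print(n,nm,len(q),[np.round(k,1) for k in r],cv2.boxPoints(r).round(1).tolist())
    g=(H>.012)&(H<.035)&(I[...,0]-I[...,2]>40)&(P[...,0]>.4)&(P[...,0]<.6)&(P[...,1]<-.21)&(P[...,1]>-.3)
    print("gauge",P[g].mean(0),P[g].min(0),P[g].max(0))
    g=(H>.1)&(H<.15)&(I[...,0]-I[...,1]>50)&(I[...,2]>I[...,1])
    print("pink",P[g].min(0) if g.any() else 0,P[g].max(0))
E
```

```text
top all 632 [array([ 447. , -190.6]), array([43.8, 90.9]), np.float64(77.6)] [[397.8999938964844, -202.1999969482422], [486.70001220703125, -221.6999969482422], [496.1000061035156, -178.89999389648438], [407.29998779296875, -159.39999389648438]]
top wood 628 [array([ 447. , -190.6]), array([43.8, 90.9]), np.float64(77.6)] [[397.8999938964844, -202.1999969482422], [486.70001220703125, -221.6999969482422], [496.1000061035156, -178.89999389648438], [407.29998779296875, -159.39999389648438]]
gauge [ 0.50631709 -0.26817286  0.02269365] [ 0.49379426 -0.28233846  0.0163727 ] [ 0.51810592 -0.25422924  0.0285311 ]
pink [ 0.27073976 -0.23963363  0.10034387] [0.8434715  0.65096018 0.1407268 ]
side all 577 [array([ 447.1, -189.6]), array([41.4, 90.2]), np.float64(76.8)] [[398.5, -199.39999389648438], [486.29998779296875, -220.10000610351562], [495.79998779296875, -179.8000030517578], [408.0, -159.10000610351562]]
side wood 577 [array([ 447.1, -189.6]), array([41.4, 90.2]), np.float64(76.8)] [[398.5, -199.39999389648438], [486.29998779296875, -220.10000610351562], [495.79998779296875, -179.8000030517578], [408.0, -159.10000610351562]]
gauge [ 0.48444114 -0.25052665  0.02259906] [ 0.41851635 -0.28440446  0.01217773] [ 0.51879991 -0.21011453  0.03487694]
pink [ 0.27036848 -0.24169911  0.10004133] [0.83650684 0.63929685 0.13467588]
```

>>> send_rows --increments '[[[0, 0, 0, 8.5], [0, 0, 0, 8.5], [0, 0, 0, 8.5], [0, 0, 0, 8.5], [0, 0, 0, 8.5], [0, 0, 0, 8.5], [0, 0, 0, 8.5], [0, 0, 0, 8.5]]]' --hand 0

```text
clock: 0.95
eef_pos: [0.1792, 0.4639, 0.2383]
tool_rot: [1.0, -0.001, -0.002, 0.004]
ft_force: [-1.0, 0.8, -0.7]
grip_width: 0.0433
```

The die's centre is at (0.447, -0.190) with yaw -12.9°. It will fall along (0.22, 0.975), towards the end stop. Moving in behind it now.

>>> send_rows --increments '[[[0.016, 0.044, 0, 0], [0.016, 0.044, 0, 0], [0.016, 0.044, 0, 0], [0.016, 0.044, 0, 0], [0.016, 0.044, 0, 0], [0.016, 0.044, 0, 0], [0.016, 0.044, 0, 0], [0.016, 0.044, 0, 0]]]'

```text
clock: 1.75
eef_pos: [0.3079, 0.1043, 0.2378]
tool_rot: [1.0, 0.004, -0.001, 0.005]
ft_force: [1.6, 0.1, -0.7]
grip_width: 0.0428
```

>>> send_rows --increments '[[[0.016, 0.044, 0, 0], [0.016, 0.044, 0, 0], [0.016, 0.044, 0, 0], [0.016, 0.044, 0, 0], [0.016, 0.044, 0, 0], [0.016, 0.044, 0, 0], [0.016, 0.044, 0, 0], [0.016, 0.044, 0, 0]]]'

```text
clock: 2.55
eef_pos: [0.4394, -0.263, 0.2411]
tool_rot: [1.0, 0.003, 0.0, 0.004]
ft_force: [1.2, 1.0, 0.9]
grip_width: 0.0426
```

```bash
python3 -c "
from h import *
to(.4325,-.2534,.2)"
```

```text
Traceback (most recent call last):
  File "h.py", line 22, in to
    o,R=state()
        ~~~~~^^
  File "h.py", line 19, in state
    print("t",o["clock"],"tcp",o["eef_pos"].round(4),"tray",w2t(o["eef_pos"]).round(4),"toolx yaw",np.rad2deg(np.arctan2(R[1,0],R[0,0])).round(2),"F",o["ft_force"].round(2),"w",o["grip_width"].round(4),"q",o["joint_pos"].round(2))
                                                                                                                                                                                 ^^^^^^^^^^^^^^^^^^^^^
AttributeError: 'float' object has no attribute 'round'
```

>>> send_rows --increments '[[[-0.009, 0, 0, 6.5], [0, 0, 0, 6.5], [0, 0, 0.025, 0], [0, 0, 0.025, 0], [0, 0, 0.025, 0], [0, 0, 0.025, 0], [0, 0, 0.025, 0], [0, 0, 0, 0]]]'

```text
clock: 3.35
eef_pos: [0.4301, -0.272, 0.1067]
tool_rot: [0.993, -0.121, -0.002, 0.004]
ft_force: [-0.4, 0.3, 0.6]
grip_width: 0.0424
```

```bash
sed -i 's/o=bot.get_obs();R=/o={k:np.asarray(v) for k,v in bot.get_obs().items()};R=/' h.py; python3 -c "
from h import *
to(.447-.026*.223,-.190-.026*.975,.115)"
```

```text
t 3.35 tcp [ 0.4301 -0.272   0.1067] tray [-0.1044 -0.2151] toolx yaw -13.86 F [-0.36  0.27  0.63] w 0.0424 q [-0.56  0.36 -0.2   1.01 -0.01  1.25]
tool shift mm [ -2.8 -57.6  -8.7]
```

>>> send_rows --increments '[[[-0.002, -0.006, -0.005, -0.5], [0, -0.006, -0.004, 0], [0, -0.006, 0, 0], [0, -0.006, 0, 0], [0, -0.006, 0, 0], [0, -0.006, 0, 0], [0, -0.006, 0, 0], [0, -0.006, 0, 0]]]'

```text
clock: 4.15
eef_pos: [0.4432, -0.2224, 0.1221]
tool_rot: [0.993, -0.116, 0.003, 0.005]
ft_force: [-0.6, -0.7, 1.1]
grip_width: 0.0425
```

```bash
python3 -c "
from h import *
to(.447-.026*.223,-.190-.026*.975,.115)
from workcell import viewer
cv2.imwrite('pics/c.png',viewer.camera('side')['image'][180:360,200:440,::-1].repeat(3,0).repeat(3,1))"
```

```text
t 4.15 tcp [ 0.4432 -0.2224  0.1221] tray [-0.093  -0.1651] toolx yaw -13.3 F [-0.56 -0.7   1.08] w 0.0425 q [-0.46  0.31 -0.22  1.02 -0.01  1.34]
tool shift mm [-3.7 -6.5  7. ]
```

View pics/c.png

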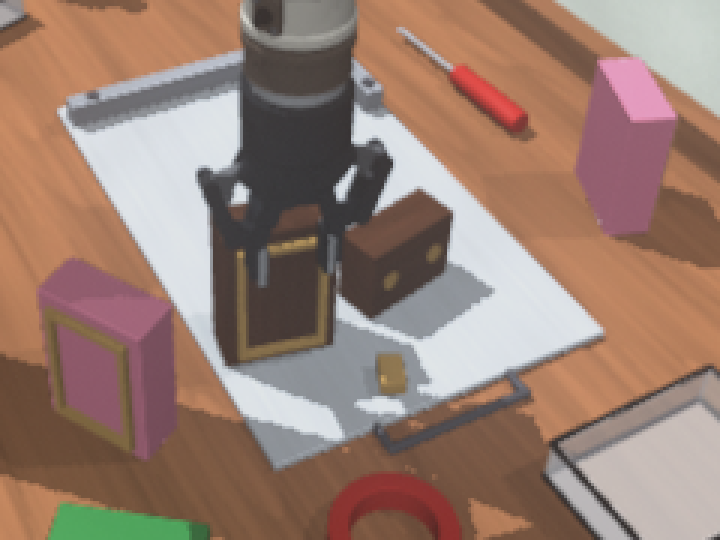

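The fingers sit just behind the rim, at (262,265) and (332,252) in the crop, about 4 mm too far towards +x. Now pushing it over.

>>> send_rows --increments '[[[-0.004, 0, 0.003, 0.0], [0, -0.006, 0.003, 0], [0, -0.006, 0, 0], [0, -0.006, 0, 0], [0, -0.006, 0, 0], [0, -0.006, 0, 0], [0, -0.006, 0, 0], [0, -0.006, 0, 0]]]'

```text
clock: 5.0
eef_pos: [0.4492, -0.1763, 0.1144]
tool_rot: [0.993, -0.116, 0.002, 0.004]
ft_force: [0.7, 0.1, -0.7]
grip_width: 0.043
```

```bash
python3 -c "
from h import *
to(.447-.026*.223,-.190-.026*.975,.115)
from workcell import viewer
cv2.imwrite('pics/d.png',viewer.camera('side')['image'][180:360,200:440,::-1].repeat(3,0).repeat(3,1))"
```

```text
t 5.0 tcp [ 0.4492 -0.1763  0.1144] tray [-0.0887 -0.1187] toolx yaw -13.3 F [ 0.72  0.06 -0.73] w 0.043 q [-0.37  0.3  -0.27  1.   -0.01  1.43]
tool shift mm [ 1.2 39.9 -0.2]
```

View pics/d.png

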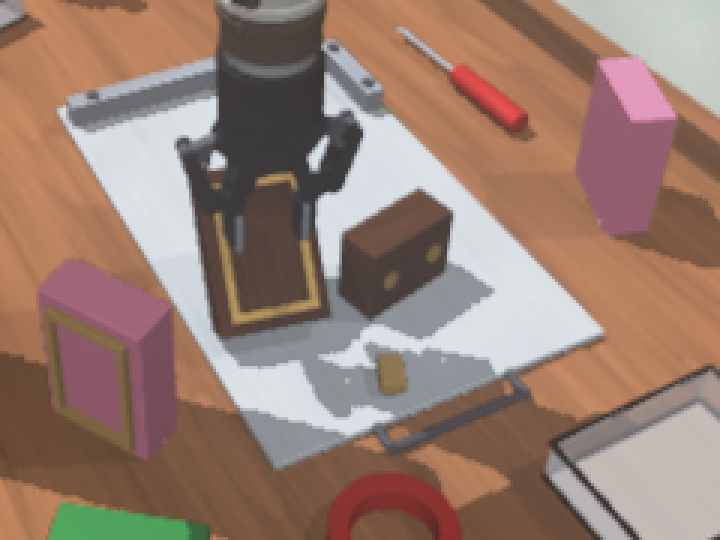

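The die has tilted past balance. I'll nudge it a little more and then lift.

>>> send_rows --increments '[[[0, -0.006, 0, 0], [0, -0.006, 0, 0], [0, 0, 0, 0], [0, 0, 0, 0], [0, 0.01, -0.01, 0], [0, 0.02, -0.01, 0], [0, 0.02, 0, 0], [0, 0.02, 0, 0]]]'

```text
clock: 5.85
eef_pos: [0.4362, -0.2327, 0.1377]
tool_rot: [0.994, -0.113, 0.002, 0.005]
ft_force: [0.0, 0.0, -0.0]
grip_width: 0.0423
```

```bash
cat > look.py <<'E'
import sys
from h import *
from workcell import viewer
o,_=state()
c=viewer.camera('side');t=viewer.camera('top')
n=sys.argv[1]
cv2.imwrite(f'pics/{n}s.png',c['image'][140:320,200:440,::-1].repeat(3,0).repeat(3,1))
cv2.imwrite(f'pics/{n}t.png',t['image'][135:285,200:400,::-1].repeat(4,0).repeat(4,1))
for nm,c in (("side",c),("top",t)):
    P=cloud(c);T=w2t(P);H=P[...,2]-.008;I=c['image'].astype(int)
    # die: wood top at 40, rim 46
    m=(H>.033)&(H<.043)&(abs(T[...,0])<.16)&(abs(T[...,1])<.2)&(I.sum(-1)<300)
    b=(H>.036)&(H<.052)&(abs(T[...,0])<.16)&(abs(T[...,1])<.2)&(I[...,0]-I[...,2]>50)&(I[...,1]-I[...,2]>25)
    for k,mm in (("wood",m),("rim",b)):
        mm=cv2.morphologyEx(mm.astype(np.uint8),cv2.MORPH_CLOSE,np.ones((3,3)))
        nn,l,st,ce=cv2.connectedComponentsWithStats(mm)
        if nn<2: continue
        i=1+np.argmax(st[1:,4]);q=T[(l==i)&~np.isnan(H)]
        r=cv2.minAreaRect((q*1000).astype(np.float32));print(nm,k,len(q),"tray",[np.round(x,1) for x in r],"h",np.median(H[l==i]).round(4))
E
python3 look.py e
```

```text
t 5.85 tcp [ 0.4362 -0.2327  0.1377] tray [-0.0997 -0.1756] toolx yaw -12.96 F [ 0.01  0.05 -0.05] w 0.0423 q [-0.49  0.3  -0.2   1.06 -0.01  1.31]
side wood 384 tray [array([-75.1, -50.2]), array([125.7,  89.6]), np.float64(79.1)] h nan
side rim 136 tray [array([-103.7,  -42.5]), array([109.5,  22. ]), np.float64(86.1)] h 0.0457
top wood 1395 tray [array([-74.3, -46.9]), array([128.9,  90.8]), np.float64(79.3)] h nan
top rim 598 tray [array([-73.5, -46.7]), array([114. ,  76.6]), np.float64(79.3)] h nan
```

View pics/es.png

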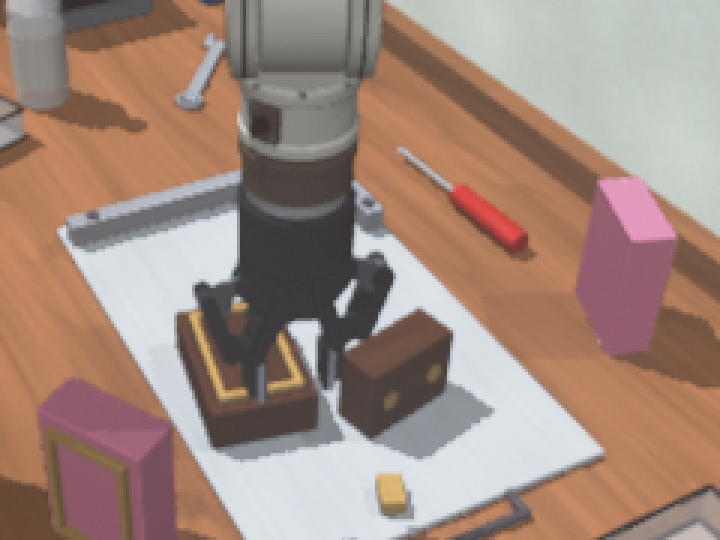

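View pics/et.png

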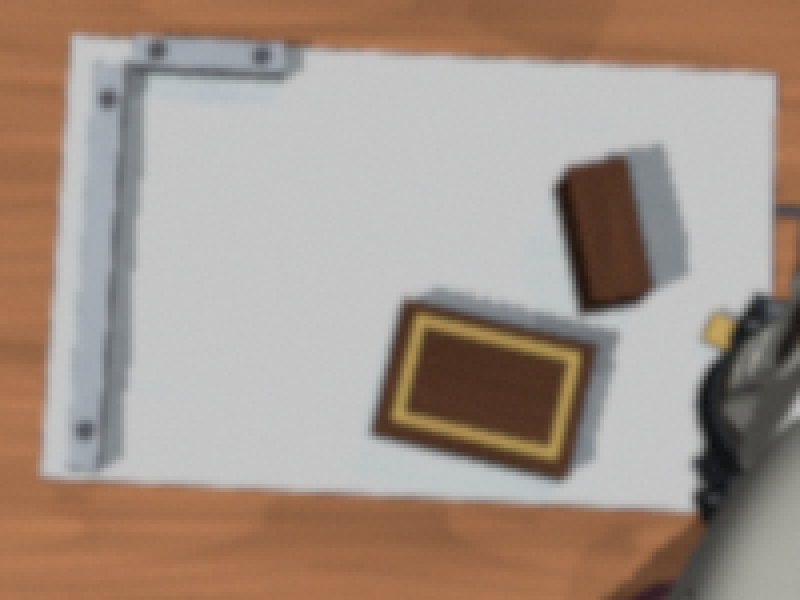

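The die lies rim up, with its centre at tray (-74,-47) and yaw -10.7° to the tray. The blank at crop (607,235) and the gauge are undisturbed. Next I'll lower in behind the foot end, with the tool square to the tray.

>>> send_rows --increments '[[[0, 0, 0, -5.5], [0, 0, 0, -5.5], [0.008, 0, 0.015, 0], [0.007, 0, 0.018, 0], [0, 0, 0.018, 0], [0, 0, 0.018, 0], [0, 0, 0.01, 0], [0, 0, 0, 0]]]'

```text
clock: 6.75
eef_pos: [0.453, -0.2384, 0.0612]
tool_rot: [1.0, -0.017, 0.005, 0.006]
ft_force: [-0.0, -0.4, 0.7]
grip_width: 0.0429
```

```bash
python3 -c "
from h import *
to(-.084,-.145,.042,True)"
```

```text
t 6.75 tcp [ 0.453  -0.2384  0.0612] tray [-0.0827 -0.1807] toolx yaw -2.0 F [-0.   -0.38  0.74] w 0.0429 q [-0.48  0.41 -0.27  0.88 -0.01  1.12]
tool shift mm [ -1.5 -35.9  18.7]
```

>>> send_rows --increments '[[[-0.001, -0.005, 0.009, 0], [0, -0.005, 0.008, 0], [0, -0.006, 0, 0], [0, -0.006, 0, 0], [0, -0.006, 0, 0], [0, -0.006, 0, 0], [0, -0.006, 0, 0], [0, -0.006, 0, 0]]]'

```text
clock: 7.55
eef_pos: [0.4558, -0.1896, 0.0455]
tool_rot: [1.0, -0.018, 0.007, 0.007]
ft_force: [-0.3, -0.2, -0.4]
grip_width: 0.0428
```

>>> send_rows --increments '[[[0, -0.006, 0, 0], [0, -0.006, 0, 0], [0, -0.006, 0, 0], [0, -0.006, 0, 0], [0, -0.006, 0, 0], [0, -0.006, 0, 0], [0, -0.006, 0, 0], [0, -0.006, 0, 0]]]'

```text
clock: 8.35
eef_pos: [0.4593, -0.1402, 0.0455]
tool_rot: [1.0, -0.019, 0.009, 0.01]
ft_force: [1.0, -3.5, 0.3]
grip_width: 0.0424
```

```bash
python3 look.py f
```

```text
t 8.35 tcp [ 0.4593 -0.1402  0.0455] tray [-0.0799 -0.0823] toolx yaw -2.13 F [ 1.   -3.47  0.29] w 0.0424 q [-0.29  0.37 -0.38  0.8  -0.01  1.32]
side wood 219 tray [array([-116.1,  -20.1]), array([ 28.5, 146.3]), np.float64(0.9)] h nan
side rim 78 tray [array([-123. ,    0.5]), array([140. ,  40.5]), np.float64(54.2)] h nan
top wood 1219 tray [array([-84. ,  -1.5]), array([121.1,  89.9]), np.float64(88.7)] h nan
top rim 537 tray [array([-82.9,  -2.8]), array([111. ,  76.9]), np.float64(89.3)] h nan
```

View pics/fs.png

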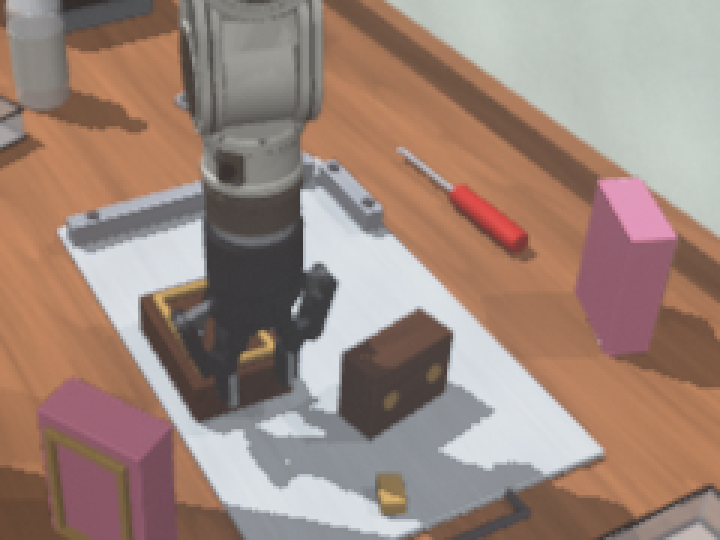

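View pics/ft.png

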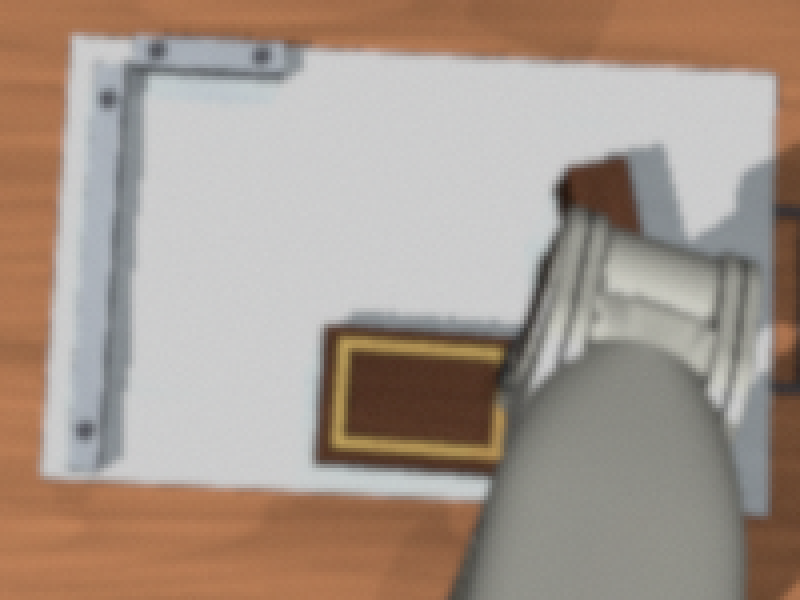

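The die is square to the tray and sliding with about 3.5 N of push. About 140 mm remains to the end stop.

>>> send_rows --increments '[[[0, -0.007, 0, 0], [0, -0.007, 0, 0], [0, -0.007, 0, 0], [0, -0.007, 0, 0], [0, -0.007, 0, 0], [0, -0.007, 0, 0], [0, -0.007, 0, 0], [0, -0.007, 0, 0]]]'

```text
clock: 9.25
eef_pos: [0.4616, -0.0814, 0.0453]
tool_rot: [1.0, -0.019, 0.009, 0.012]
ft_force: [0.1, -4.5, 2.6]
grip_width: 0.0424
```

>>> send_rows --increments '[[[0, -0.007, 0, 0], [0, -0.007, 0, 0], [0, -0.007, 0, 0], [0, -0.007, 0, 0], [0, -0.006, 0, 0], [0, -0.005, 0, 0], [0, -0.004, 0, 0], [0, -0.003, 0, 0]]]'

```text
clock: 10.05
eef_pos: [0.4635, -0.0312, 0.0445]
tool_rot: [1.0, -0.019, 0.009, 0.013]
ft_force: [-0.5, -4.8, 2.9]
grip_width: 0.0427
```

```bash
python3 look.py g;python3 -c "
from h import *
to(-.085,.059,.045,True)"
```

```text
t 10.05 tcp [ 0.4635 -0.0312  0.0445] tray [-0.0796  0.0267] toolx yaw -2.11 F [-0.45 -4.76  2.9 ] w 0.0427 q [-0.05  0.35 -0.42  0.78 -0.02  1.56]
side wood 191 tray [array([-120.7,   91.4]), array([ 25.2, 150.9]), np.float64(4.5)] h nan
side rim 54 tray [array([-109.2,  142. ]), array([58.9, 29.4]), np.float64(48.2)] h 0.0458
top wood 578 tray [array([-83.4, 116.1]), array([55.9, 70.6]), np.float64(0.1)] h nan
top rim 372 tray [array([-83.5, 123.3]), array([74.7, 77.3]), np.float64(89.8)] h nan
t 10.15 tcp [ 0.4634 -0.0308  0.0444] tray [-0.0797  0.0272] toolx yaw -2.08 F [ 0.37 -1.78  2.34] w 0.0427 q [-0.05  0.35 -0.42  0.78 -0.02  1.56]
tool shift mm [ -5.3 -31.8  -1.5]
```

View pics/gt.png

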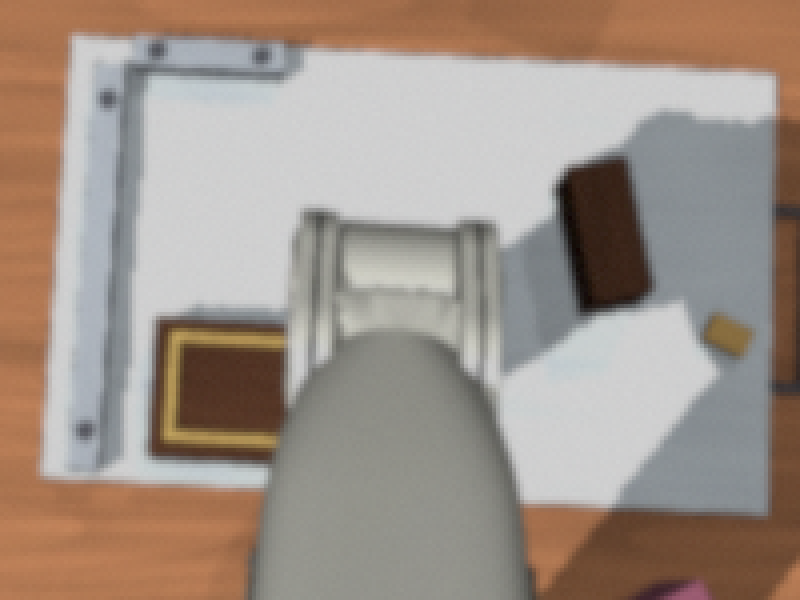

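The die is square and about 30 mm short of the stop. I'll slow down.

>>> send_rows --increments '[[[0, -0.003, 0, 0], [0, -0.003, 0, 0], [0, -0.003, 0, 0], [0, -0.003, 0, 0], [0, -0.003, 0, 0], [0, -0.003, 0, 0], [0, -0.002, 0, 0], [0, -0.002, 0, 0]]]'

```text
clock: 10.95
eef_pos: [0.4639, -0.0083, 0.0438]
tool_rot: [1.0, -0.019, 0.009, 0.013]
ft_force: [-1.1, -5.6, 3.4]
grip_width: 0.0428
```

>>> send_rows --increments '[[[0, -0.002, 0, 0], [0, -0.002, 0, 0], [0, -0.002, 0, 0], [0, -0.002, 0, 0], [0, -0.002, 0, 0], [0, -0.002, 0, 0], [0, -0.002, 0, 0], [0, -0.002, 0, 0]]]'

```text
clock: 11.75
eef_pos: [0.4641, 0.0008, 0.0437]
tool_rot: [0.999, -0.021, 0.009, 0.023]
ft_force: [0.2, -11.2, 5.0]
grip_width: 0.0428
```

```bash
python3 -c "
from h import *
to(-.085,.059,.045,True)"
```

```text
t 11.75 tcp [0.4641 0.0008 0.0437] tray [-0.0801  0.0588] toolx yaw -2.4 F [  0.22 -11.15   4.97] w 0.0428 q [ 0.03  0.35 -0.41  0.79 -0.05  1.64]
tool shift mm [-4.9 -0.1 -1.4]
```

Contact: TCP y is 58.8 mm, as predicted, and the force has risen to 11 N. I'll press a little more firmly.

>>> send_rows --increments '[[[0, -0.0025, 0, 0], [0, -0.0025, 0, 0], [0, -0.0025, 0, 0], [0, -0.0025, 0, 0], [0, -0.0025, 0, 0], [0, -0.0025, 0, 0], [0, -0.001, 0, 0], [0, 0.001, 0, 0]]]'

```text
clock: 12.55
eef_pos: [0.4638, 0.0, 0.0441]
tool_rot: [0.999, -0.025, 0.009, 0.043]
ft_force: [0.5, -0.8, -0.5]
grip_width: 0.0425
```

```bash
python3 look.py i
```

```text
t 12.55 tcp [0.4638 0.     0.0441] tray [-0.0804  0.058 ] toolx yaw -2.77 F [ 0.49 -0.82 -0.49] w 0.0425 q [ 0.06  0.36 -0.41  0.79 -0.09  1.67]
side wood 175 tray [array([-123.2,  120.7]), array([ 23.6, 149. ]), np.float64(6.7)] h 0.0402
side rim 60 tray [array([-59.2,  95. ]), array([58.5, 25.2]), np.float64(45.0)] h 0.0457
top wood 272 tray [array([-83. , 165.9]), array([54.5, 35.7]), np.float64(2.3)] h nan
top rim 235 tray [array([-83. , 172.7]), array([75.7, 39.1]), np.float64(3.5)] h 0.0426
```

View pics/it.png

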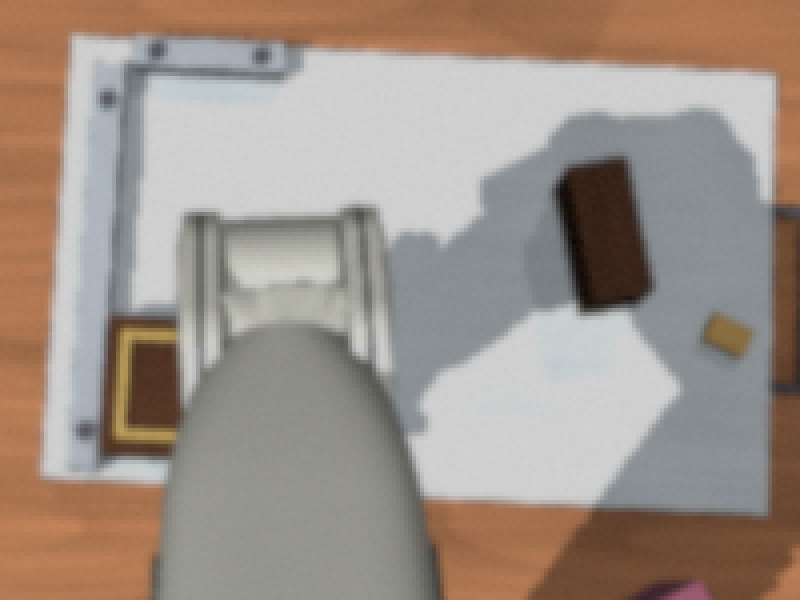

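The die is against the end stop: its edge is at crop col ~105, on the stop. Now I'll back off, lift, turn 90° and go round to its far side.

>>> send_rows --increments '[[[0, 0.01, 0, 0], [0, 0.02, -0.01, 0], [0, 0, -0.04, 0], [0, 0, -0.04, 0], [0, 0, 0, -8.5], [0, 0, 0, -8.5], [0, 0, 0, -8.5], [0, 0, 0, -8.5]]]'

```text
clock: 13.45
eef_pos: [0.4564, -0.0194, 0.136]
tool_rot: [0.96, 0.276, -0.008, 0.035]
ft_force: [-0.9, -0.5, -0.7]
grip_width: 0.0427
```

>>> send_rows --increments '[[[0, 0, 0, -8.5], [0, 0, 0, -8.5], [0, 0, 0, -8.5], [0, 0, 0, -8.5], [0, 0, 0, -8.5], [0, 0, 0, -8.5], [0, 0, 0, 0], [0, 0, 0, 0]]]'

```text
clock: 14.25
eef_pos: [0.4517, -0.0167, 0.1322]
tool_rot: [0.746, 0.666, -0.021, 0.02]
ft_force: [0.1, 0.0, -0.0]
grip_width: 0.0429
```

```bash
python3 look.py j;python3 -c "
from h import *
to(-.165,.137,.14,True)"
```

```text
t 14.25 tcp [ 0.4517 -0.0167  0.1322] tray [-0.0919  0.0409] toolx yaw 83.49 F [ 0.1   0.02 -0.01] w 0.0429 q [ 0.    0.23 -0.31  1.03 -0.06  0.11]
side wood 333 tray [array([-81. , 140.1]), array([93.9, 54.3]), np.float64(89.5)] h nan
side rim 219 tray [array([-84.8, 139. ]), array([ 75.2, 121. ]), np.float64(3.1)] h nan
top wood 540 tray [array([-83.9, 150.7]), array([64.4, 56.3]), np.float64(89.4)] h nan
top rim 361 tray [array([-84.1, 154.2]), array([77.4, 76.3]), np.float64(90.0)] h 0.0431
t 14.35 tcp [ 0.4518 -0.0168  0.1323] tray [-0.0918  0.0408] toolx yaw 83.53 F [ 0.37 -1.17  0.18] w 0.0427 q [ 0.    0.23 -0.31  1.03 -0.06  0.11]
tool shift mm [ 89.7 -80.4 -13.1]
```

View pics/jt.png

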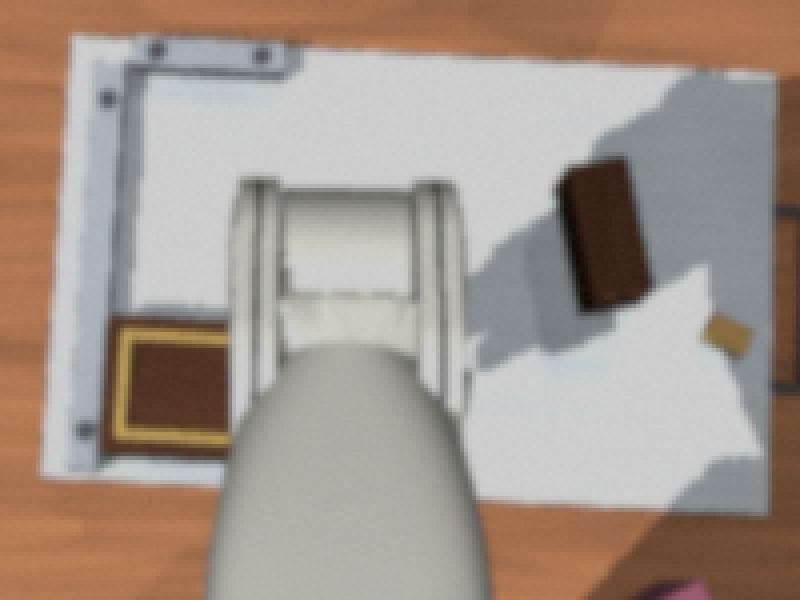

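>>> send_rows --increments '[[[0, 0, 0, -4.5], [0.012, -0.013, -0.001, 0], [0.012, -0.013, -0.001, 0], [0.012, -0.013, -0.001, 0], [0.012, -0.013, -0.001, 0], [0.012, -0.013, -0.001, 0], [0.012, -0.013, -0.001, 0], [0.006, -0.01, 0, 0]]]'

```text
clock: 15.15
eef_pos: [0.3597, 0.0701, 0.1335]
tool_rot: [0.724, 0.689, -0.022, 0.017]
ft_force: [0.3, 1.0, 0.2]
grip_width: 0.0427
```

```bash
python3 -c "
from h import *
to(-.165,.137,.042,True)"
```

```text
t 15.15 tcp [0.3597 0.0701 0.1335] tray [-0.1869  0.1243] toolx yaw 87.11 F [0.27 1.03 0.21] w 0.0427 q [ 0.23  0.08 -0.49  1.02 -0.05  0.28]
tool shift mm [18.1 22.2 90.6]
```

>>> send_rows --increments '[[[0.008, 0, 0.01, -0.9], [0.008, 0, 0.018, 0], [0, 0, 0.018, 0], [0, 0, 0.018, 0], [0, 0.006, 0.015, 0], [0, 0.006, 0.004, 0], [0, 0.006, 0, 0], [0, 0, 0, 0]]]'

```text
clock: 15.95
eef_pos: [0.3782, 0.0844, 0.0446]
tool_rot: [0.719, 0.695, -0.02, 0.017]
ft_force: [0.7, 0.4, -0.9]
grip_width: 0.0429
```

```bash
python3 look.py k;python3 -c "
from h import *
to(-.139,.137,.042,True)"
```

```text
t 15.95 tcp [0.3782 0.0844 0.0446] tray [-0.169   0.1392] toolx yaw 88.08 F [ 0.69  0.45 -0.94] w 0.0429 q [ 0.26  0.25 -0.57  0.77 -0.05  0.29]
side wood 688 tray [array([-85.8, 128.7]), array([122. ,  87.9]), np.float64(89.8)] h nan
side rim 275 tray [array([-81.4, 139.5]), array([ 76.4, 122.1]), np.float64(0.1)] h nan
top wood 958 tray [array([-84.4, 134.1]), array([127.8,  90.4]), np.float64(89.6)] h nan
top rim 386 tray [array([-82.6, 135.5]), array([114.3,  74.3]), np.float64(89.6)] h 0.043
t 16.05 tcp [0.3774 0.0843 0.0448] tray [-0.1697  0.1391] toolx yaw 88.09 F [-1.09 -0.68 -1.  ] w 0.0424 q [ 0.26  0.25 -0.57  0.77 -0.05  0.29]
tool shift mm [-2.  30.8  2.8]
```

View pics/ks.png

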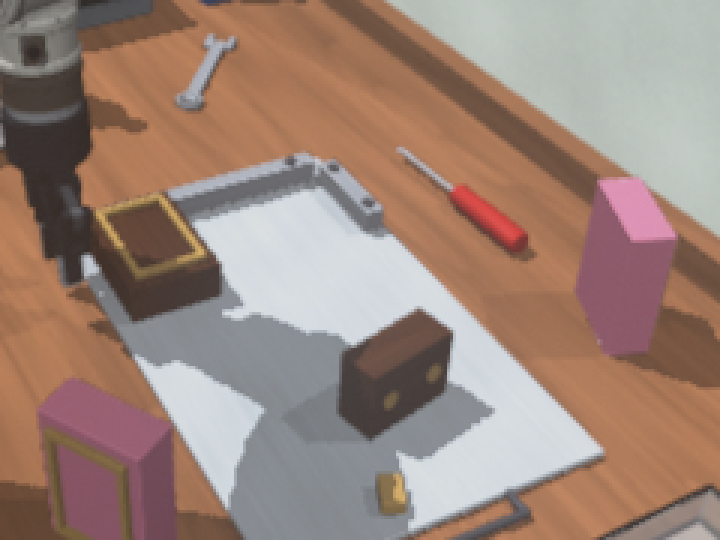

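View pics/kt.png

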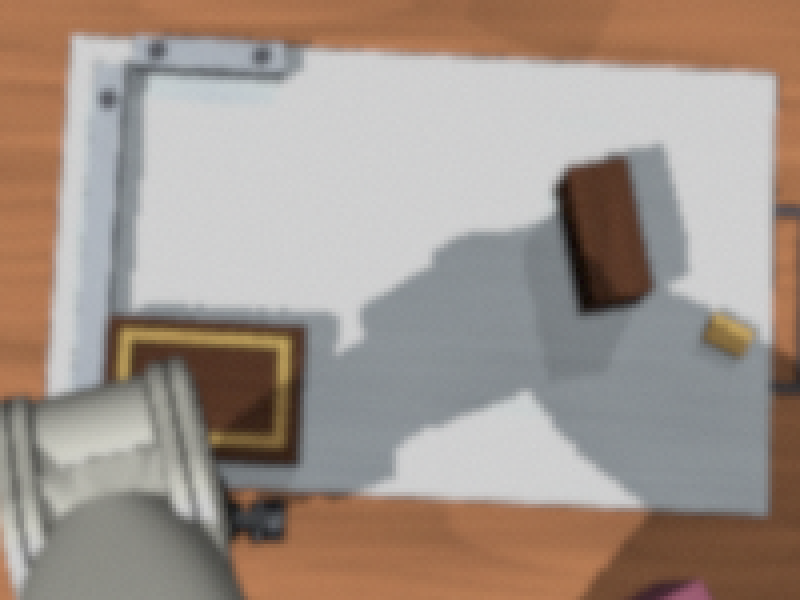

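The die is square at (-84,135), touching the end stop, and the fingers are beside it. Now sliding it sideways towards the fence.

>>> send_rows --increments '[[[0, 0.005, 0.003, 0], [0, 0.006, 0.002, 0], [0, 0.006, 0, 0], [0, 0.006, 0, 0], [0, 0.006, 0, 0], [0, 0.006, 0, 0], [0, 0.006, 0, 0], [0, 0.006, 0, 0]]]'

```text
clock: 16.85
eef_pos: [0.4238, 0.0819, 0.0398]
tool_rot: [0.718, 0.695, -0.023, 0.015]
ft_force: [-4.4, -0.5, 3.3]
grip_width: 0.0425
```

>>> send_rows --increments '[[[0, 0.006, 0, 0], [0, 0.006, 0, 0], [0, 0.006, 0, 0], [0, 0.006, 0, 0], [0, 0.006, 0, 0], [0, 0.006, 0, 0], [0, 0.006, 0, 0], [0, 0.006, 0, 0]]]'

```text
clock: 17.65
eef_pos: [0.4747, 0.0799, 0.0389]
tool_rot: [0.718, 0.695, -0.024, 0.014]
ft_force: [-4.6, -0.1, 2.9]
grip_width: 0.0427
```

```bash
python3 look.py l;python3 -c "
from h import *
to(.029,.137,.042,True)"
```

```text
t 17.65 tcp [0.4747 0.0799 0.0389] tray [-0.0724  0.1382] toolx yaw 88.13 F [-4.59 -0.12  2.94] w 0.0427 q [ 0.2   0.41 -0.33  0.85 -0.05  0.23]
side wood 587 tray [array([-25.5, 127.1]), array([121.2, 106.7]), np.float64(87.6)] h nan
side rim 107 tray [array([ 12.8, 139.6]), array([ 34.4, 120.8]), np.float64(7.2)] h nan
top wood 499 tray [array([-23.7,  89. ]), array([116.2,  53.3]), np.float64(11.6)] h nan
top rim 161 tray [array([-11.8, 100.5]), array([73.1, 41.5]), np.float64(4.5)] h 0.0441
t 17.75 tcp [0.4763 0.08   0.039 ] tray [-0.0707  0.1384] toolx yaw 88.11 F [ 0.5  -0.19  0.93] w 0.0429 q [ 0.2   0.41 -0.33  0.85 -0.05  0.23]
tool shift mm [-1.8 99.7 -3.9]
```

View pics/lt.png

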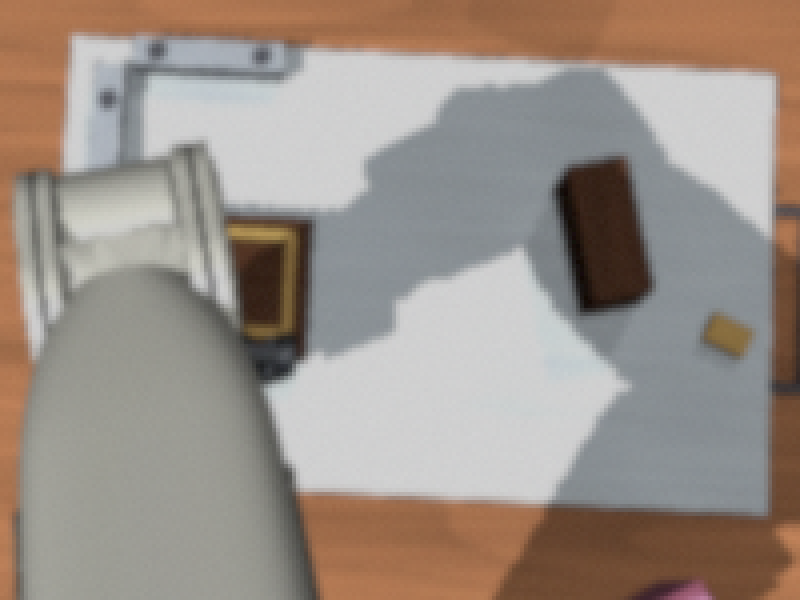

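It's still square. About 100 mm to go.

>>> send_rows --increments '[[[0, 0.006, 0, 0], [0, 0.006, 0, 0], [0, 0.006, 0, 0], [0, 0.006, 0, 0], [0, 0.006, 0, 0], [0, 0.006, 0, 0], [0, 0.006, 0, 0], [0, 0.006, 0, 0]]]'

```text
clock: 18.55
eef_pos: [0.5257, 0.0781, 0.0382]
tool_rot: [0.718, 0.695, -0.025, 0.014]
ft_force: [-4.6, 0.6, 4.4]
grip_width: 0.043
```

>>> send_rows --increments '[[[0, 0.005, -0.001, 0], [0, 0.005, 0, 0], [0, 0.004, 0, 0], [0, 0.003, 0, 0], [0, 0.003, 0, 0], [0, 0.003, 0, 0], [0, 0.003, 0, 0], [0, 0.002, 0, 0]]]'

```text
clock: 19.35
eef_pos: [0.5568, 0.0771, 0.0386]
tool_rot: [0.718, 0.695, -0.024, 0.014]
ft_force: [-5.0, 0.3, 3.3]
grip_width: 0.0426
```

```bash
python3 look.py m;python3 -c "
from h import *
to(.029,.137,.042,True)"
```

```text
t 19.35 tcp [0.5568 0.0771 0.0386] tray [0.0098 0.1384] toolx yaw 88.13 F [-4.97  0.3   3.33] w 0.0426 q [ 0.16  0.54 -0.11  0.94 -0.05  0.2 ]
side wood 523 tray [array([ 56.5, 126.7]), array([108.6, 118.9]), np.float64(0.1)] h 0.0406
side rim 137 tray [array([ 69.7, 139. ]), array([ 75.6, 121.6]), np.float64(0.2)] h 0.0456
top wood 428 tray [array([54.1, 88.1]), array([115.4,  47.2]), np.float64(7.0)] h nan
top rim 106 tray [array([79.8, 88.2]), array([70.9, 30.4]), np.float64(29.6)] h 0.0447
t 19.45 tcp [0.5572 0.0771 0.0386] tray [0.0102 0.1384] toolx yaw 88.12 F [-3.3   0.88  1.82] w 0.043 q [ 0.16  0.54 -0.11  0.94 -0.05  0.2 ]
tool shift mm [-1.6 18.8 -3.5]
```

View pics/mt.png

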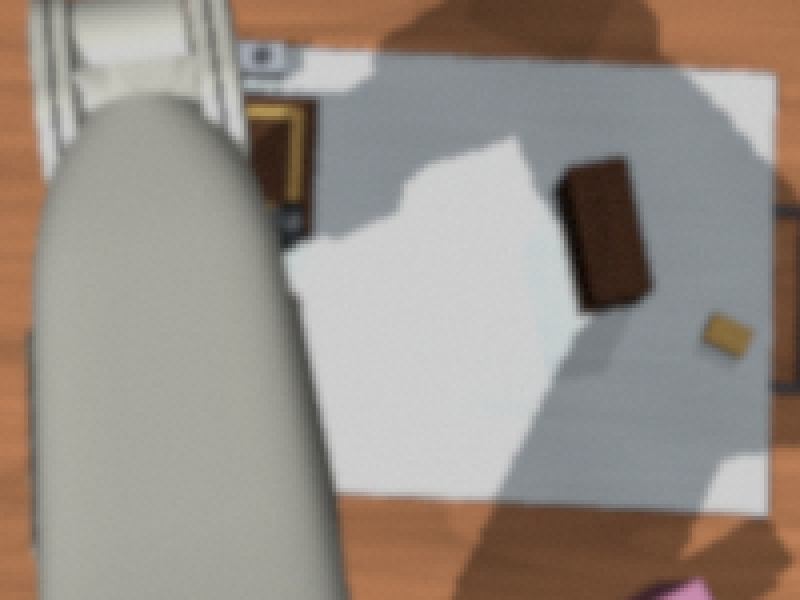

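View pics/ms.png

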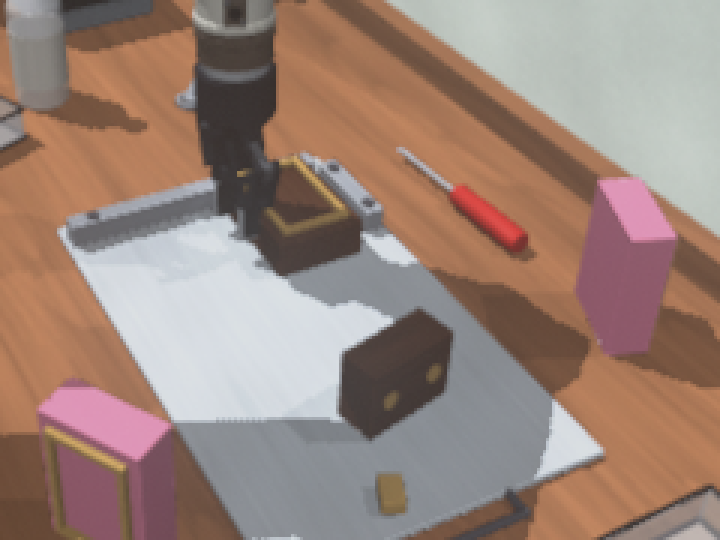

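About 15-19 mm remains, so I'll go slowly.

>>> send_rows --increments '[[[0, 0.0025, 0, 0], [0, 0.0025, 0, 0], [0, 0.002, 0, 0], [0, 0.002, 0, 0], [0, 0.002, 0, 0], [0, 0.002, 0, 0], [0, 0.002, 0, 0], [0, 0.002, 0, 0]]]'

```text
clock: 20.25
eef_pos: [0.5745, 0.0765, 0.0386]
tool_rot: [0.718, 0.695, -0.025, 0.014]
ft_force: [-4.5, 0.4, 4.2]
grip_width: 0.0429
```

>>> send_rows --increments '[[[0, 0.002, 0, 0], [0, 0.002, 0, 0], [0, 0.002, 0, 0], [0, 0.002, 0, 0], [0, 0.002, 0, 0], [0, 0.002, 0, 0], [0, 0.002, 0, 0], [0, 0.002, 0, 0]]]'

```text
clock: 21.05
eef_pos: [0.5765, 0.0762, 0.0372]
tool_rot: [0.718, 0.696, -0.036, 0.003]
ft_force: [-9.4, 0.1, 8.1]
grip_width: 0.0424
```

```bash
python3 -c "
from h import *
to(.029,.137,.042,True)"
```

```text
t 21.05 tcp [0.5765 0.0762 0.0372] tray [0.0295 0.1381] toolx yaw 88.3 F [-9.41  0.13  8.1 ] w 0.0424 q [ 0.15  0.6  -0.01  1.01 -0.05  0.19]
tool shift mm [-1.4 -0.7 -4.8]
```

Contact with the fence: TCP has stalled at x = 29.5 mm with 9.4 N. One firmer press, then back off.

>>> send_rows --increments '[[[0, 0.0025, -0.001, 0], [0, 0.0025, 0, 0], [0, 0.0025, 0, 0], [0, 0.0025, 0, 0], [0, 0.0025, 0, 0], [0, 0.0025, 0, 0], [0, 0.0025, 0, 0], [0, 0.0025, 0, 0]]]'

```text
clock: 21.85
eef_pos: [0.576, 0.076, 0.0364]
tool_rot: [0.716, 0.696, -0.051, -0.012]
ft_force: [-11.6, 0.8, 8.5]
grip_width: 0.0427
```

>>> send_rows --increments '[[[0, -0.001, 0, 0], [0, -0.004, 0, 0], [0, -0.01, 0, 0], [0, -0.02, -0.005, 0], [0, -0.02, -0.02, 0], [0, -0.03, -0.03, 0], [0, -0.04, -0.02, 0], [0, -0.04, 0, 0]]]'

```text
clock: 22.65
eef_pos: [0.4225, 0.0858, 0.1249]
tool_rot: [0.718, 0.695, -0.044, -0.006]
ft_force: [-0.7, 0.9, 0.1]
grip_width: 0.0428
```

```bash
python3 look.py n
```

```text
t 22.65 tcp [0.4225 0.0858 0.1249] tray [-0.1248  0.1422] toolx yaw 88.26 F [-0.67  0.92  0.13] w 0.0428 q [ 0.22  0.26 -0.3   1.1  -0.03  0.26]
side wood 597 tray [array([ 84.8, 131.1]), array([ 90.4, 126.2]), np.float64(0.2)] h nan
side rim 276 tray [array([ 88.9, 138.5]), array([120.2,  80. ]), np.float64(88.1)] h 0.0454
top wood 1220 tray [array([ 85. , 134.8]), array([ 91.5, 129.4]), np.float64(0.2)] h nan
top rim 572 tray [array([ 86.4, 135.3]), array([114.1,  77.1]), np.float64(89.8)] h nan
```

View pics/nt.png

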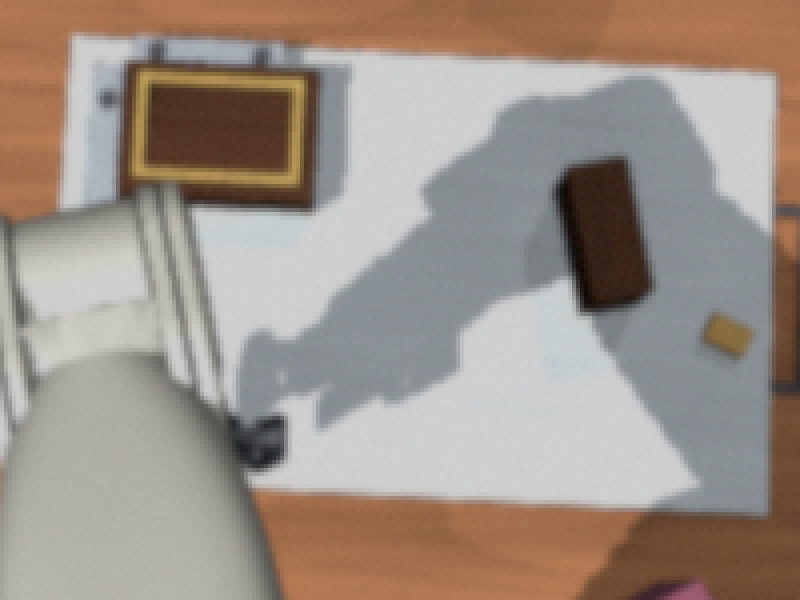

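View pics/ns.png

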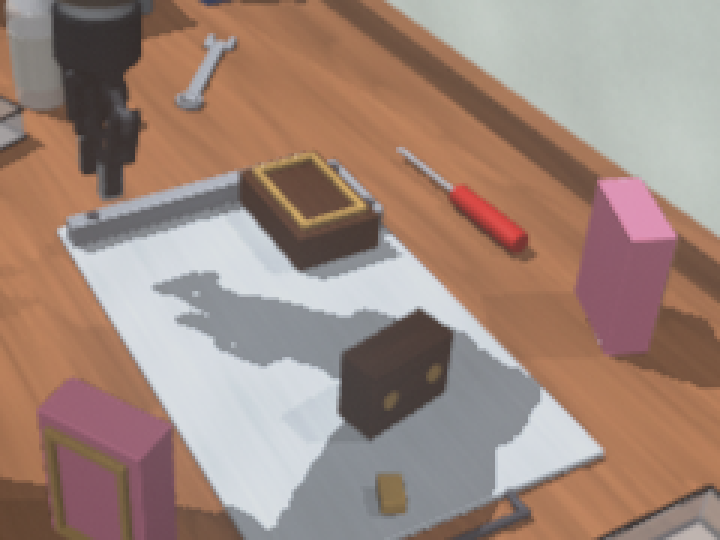

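The die measures (85.0, 134.8) mm with 0.2° of skew, flush in the corner and released. The blank and gauge have not moved. Handing in.

```bash
python3 -c "
from workcell import order
print(order.job_done())"
```

```text
the job is handed in; nothing more can be done
None
```

The welding die is seated in the corner on its plain back, rim up, and I handed the job in at about 22.7 s. No verdict was reported.

I pushed it over with two half-open fingers on the upper rim, then slid it square along the tray to the end stop. From there I went round and slid it sideways along the stop into the fence. At each stop the tool stalled at the expected position. The wrist force was about 11 N at the end stop and 9 to 12 N at the fence, against about 4.5 N while sliding. These are readings at the end of each move, so I did not see peaks in between.

Last checks after releasing:
- **Position:** the top camera puts the die's centre at tray (85.0, 134.8) mm, against a target of (85, 135).
- **Squareness:** it is within about 0.2° of the fence.
- **Contact:** the fingers are well clear and the wrist force is near zero.
- **Bystanders:** by eye in the pictures, the blank and the gauge did not move, and nothing else in view looked shifted.

Two things were not clean:
- **Side view:** partly hidden behind the stops, it gave y about 131 mm for the wood and about 138 mm for the rim. I relied on the top view, which agreed with where the tool stalled.
- **Tool tilt:** the tool tilted by about 5° while pressing, with no visible effect on the die.

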